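Tap the clamping wedge tight on a drawer front

TASK

Take the rubber mallet by its handle and use it to tap the waxed wedge of the clamping board sideways, thick end first, until the jaw holds the drawer front hard against the far rail and the wedge sits tight and stops advancing. Tap gently and stop as soon as it is tight: the painted edge gets crushed if the wedge is forced on, and only the mallet may touch wedge, jaw and drawer front, never the hand. Then lay the mallet back down flat on its cork pad, let go, and leave the other things where they are.

Things in the scene. Friction and masses are not known exactly. Their poses are not given: they have to be found in the camera images.
- board: Fixed plywood clamping board, 310 (its x) x 290 (y) x 12 mm; origin at the centre of its underside, z up, x roughly away from the robot. From its near (-x) to its far edge stand: a beech stop with a sloped face (y -70 to +70 mm, top 52 mm above the counter), wedge, jaw, drawer front, rail. The stop was screwed on by eye: its place is not measured.
- rail: Fixed beech rail along the far edge of the board, 30 x 290 mm, top 48 mm above the counter; its near face is the plane x = 115 mm of the board. Its origin and axes coincide with the board's.
- jaw (a joint): Slide of the beech jaw (30 mm in x, 160 mm in y, top 53 mm above the counter) towards the rail, in m; 0 is fully back, it needs only about 1 N to slide. With the drawer front home against the rail and the jaw against the front it reads about 0.0025.
- front: Loose white shaker drawer front, 130 (x) x 270 (y) x 20 mm, 0.5 kg, lying face up on the board between jaw and rail, with up to 2.5 mm of play at the start; origin at the centre of its underside, x towards the rail. When home its origin is 50 mm from the board's in the board's x.
- wedge: Loose waxed wooden wedge on edge on the board, between sloped stop and jaw: 200 mm long (y), 40 mm high, 12 mm thick at the thin end (-y), 37 mm at the thick end (+y), taper 1:8. Its straight face (its plane x = 0) faces the jaw. Origin on that face, at the underside, mid length. It is driven along the board's -y; it has 25 to 95 mm to go, which only feeling or watching it tells.
- wedge_end (a point): Centre of the wedge's thick end face, to be struck (37 mm wide, 40 mm high, normal +y), 34 mm above the counter. Axes as the wedge's. It slides with 1 N or less at first, 2 to 6 N while pushing jaw and front, then resistance rises steeply in 2 to 3 mm: tight. Blows or pushes of 12 to 25 N leave it tight, and it then holds by itself; above about 35 N the edge suffers. Above 0.05 m/s the stop comes too hard.
- mallet: Loose mallet, 0.32 kg: black rubber block head 48 (x) x 90 (y) x 50 (z) mm, flat-sided wooden handle 24 wide (y), 30 mm high, from the head to 174 mm from the origin along -x, axis 25 mm above the underside. The head stands flat on the cork pad, the handle in the air, roughly towards the robot. Origin at the centre of the head's underside; the striking faces are its +y and -y ends.
- mallet_grip (a point): Point on the axis of the mallet's handle, 48 mm from the origin along -x (24 mm behind the head) and 25 mm above the underside: a good place to grip, firmly (40 N or more), across the 24 mm width, since a blow on the face twists the handle in the grip. Axes as the mallet's.
- mallet_face (a point): Centre of the mallet's -y striking face, 45 mm from the origin. Axes as the mallet's.
- pad: Fixed cork pad, 150 x 150 x 3 mm, on the counter; origin at the centre of its underside. The mallet's head starts and must end on it.
- screw_jar: Bystander: glass screw jar with steel lid, diameter 56, height 70 mm; origin at the centre of its underside.
- tape: Bystander: grey tape measure, 62 x 34 x 60 mm; origin at the centre of its underside.
- pull_a: Bystander: brass bar pull lying on its side, 160 mm long, 12 mm high; origin at the feet.
- pull_b: Bystander: a second brass bar pull, like the first.
- spare_wedge: Bystander: smaller spare wedge, 120 mm long, 28 mm high; origin on its underside near its middle.
- pencil: Bystander: carpenter's pencil, 150 mm long, 8 mm thick; origin at the middle of its underside.
- mug: Bystander: white mug, diameter 80, height 95 mm; origin at the centre of its underside.
- drill: Bystander: cordless drill standing on its battery, 195 mm tall; origin at the centre of its underside.
There are look-alikes about, which are no part of the job. Of the things that look like the mallet, take the one that is farthest from the robot's base at the start.

How it is judged:
By the outcome, as a careful person would: the job done as asked, in the order asked, and still so for the second after the job is handed in, with the robot touching nothing.
It also fails if it takes over 54 s, if anything falls off the work surface, if the arm or the gripper's body presses on something with over 40 N, if the wrist force passes 120 N, or if a joint passes its speed limit or range.

ROBOT

A 6-joint arm with a two-finger parallel gripper is mounted at the origin on the work surface. World frame = base frame: x ahead of the robot, y to its left, z up, the work surface at z = 0. Lengths are in m, angles in rad, forces in N, time in s.
With the tool pointing down it reaches from about 0.275 to 0.75 m from the base axis. Payload 10.2 kg.
Tool frame: the origin (TCP) lies at the very end of the fingers, on their centre line; the grasp point (between the pads) lies 19 mm behind it (arm.hold_point_z is the distance from the TCP to the grasp point, in m); y points along the fingers, z is the direction in which the jaws open and shut, and the axes are right-handed (so a half turn about y gives the same grasp; the last joint's range is limited). The gripper opens to 88 mm and grips with 3 to 60 N. Pads are 18 mm wide; open, the fingers measure 123 mm over their backs; the gripper's body (75 mm by 187 mm) begins 45 mm behind the grasp point.
Start: joints at [1.089, 0.313, 1.498, -0, 1.331, -0.223], TCP at [0.134, 0.508, 0.239] pointing down, gripper open.
Joint ranges: [-2.94, 2.94], [-0.97, 2.17], [0.19, 2.56], [-1.23, 4.37], [0.02, 3.11], [-2.88, 2.88]. Speed limits (rad/s): [2.39, 2.39, 3.01, 3.14, 3.14, 3.14].

INTERFACE

Orientations are given as a unit quaternion [w, x, y, z].
In Python, from workcell import arm gives the robot as it stands. The module is installed in compiled form; this text tells all that it offers.
- The arm moves only by the tool move_arm, never from a script. Its arguments are lists of equal length, an entry for each row: "linear": the shift along the tool's x, y, z in mm, a list of three; "delta_rot": the turn, a rotation vector about the tool's x, y, z in rad, a list of three; "gripper": the finger opening in mm, from 0 to 88.1. A call has 1 to 5 rows; each row shifts and turns the pose as measured when the row begins, along the tool's axes as they then stand; what a row does not reach is not made up. A row lasts 1/12 s, in which the tool goes at most 41.7 mm and 7.16 degrees, less where a joint would pass 70% of its speed; a pose out of reach is approached as far as the arm can. A call with a gripper value outside its range is refused whole. The fingers move at their own pace and stop on an object; "squeeze" is the grip in N (left out, the last holds). Time passes only in rows, so rows that do not move let the fingers close. It gives the time, the measured TCP pose, the force and the opening at its end, in the units of the state.
- arm.read_state(): the state, without advancing time (a new reading comes with each control period).
- arm.get_image(name): name is "scene" or "top" or "wrist"; returns a dict with "color" (400x640x3 uint8, red, green, blue), "fx", "fy", "cx", "cy" (pixels), "cam_to_world" (4x4, takes a point from camera to world coordinates). Camera axes: x right, y up, looking along -z (the intrinsics and any distortion apply to the point x, -y, -z); pixel columns grow to the right and rows downward; lengths in m; the calibration is good to about 2 mm. A picture is of the moment at which its call begins. There is no depth.
- arm.sign_off(): hands the job in, once; it reports no verdict.
The state is a dict: "time_s": time; "joint_pos": joint angles; "dq": joint speeds; "joint_torque": joint torques, N m; "position": TCP position; "orientation": TCP orientation; "contact_force": force on the tool from outside, world axes, zero at the start; "wrist_torque": the same for the moment, N m; "opening": finger opening in m.
Only numpy, scipy, OpenCV 4.12 (cv2) and the standard library are available. Lean on these libraries where they do the work, as an engineer would, in place of code of your own. Each camera call takes 0.05 s, during which the arm holds its last target.

## Working session

There is one attempt and no reset: what is moved stays moved. The work goes in short steps, Python scripts to look and compute and a tool call to move; the robot and the scene stay as the last step left them, time stands still between calls to the robot, and variables do not carry over. Pictures are saved under pics/ and viewed, and the job is handed in when it is done.

Besides the shell and the picture viewer there is one more tool, called after "Request:" as name(argument=value, ...), one argument or row to a line, values as JSON. move_arm: Moves the arm, as the interface text tells. Its arguments: {"type":"object","properties":{"linear":{"type":"array"},"delta_rot":{"type":"array"},"gripper":{"type":"array"},"squeeze":{"type":"number"}},"required":["linear","delta_rot","gripper"]}

```bash
mkdir -p pics; cat > h.py <<'E'
from workcell import arm
import numpy as np, cv2
from scipy.spatial.transform import Rotation as R
def snap(n,f):
    im=arm.get_image(n); cv2.imwrite(f'pics/{f}.png',im['color'][:,:,::-1]); np.savez(f'pics/{f}.npz',**im); return im
def ray(im,u,v):
    T=np.array(im['cam_to_world']); d=np.array([(u-im['cx'])/im['fx'],-(v-im['cy'])/im['fy'],-1.]); return T[:3,3],T[:3,:3]@d
def onz(im,u,v,z):
    o,d=ray(im,u,v); return o+d*(z-o[2])/d[2]
def proj(im,p):
    T=np.array(im['cam_to_world']); q=T[:3,:3].T@(np.array(p)-T[:3,3]); return im['cx']+im['fx']*q[0]/-q[2], im['cy']-im['fy']*q[1]/-q[2]
E
python3 - <<'E'
from h import *
for n in ("scene","top","wrist"):
    im=snap(n,n+'0'); print(n,[k for k in im],im['fx'],im['fy'],im['cx'],im['cy'],np.round(im['cam_to_world'],3).tolist())
print(arm.read_state(), arm.hold_point_z)
E
```

```text
scene ['color', 'fx', 'fy', 'cx', 'cy', 'cam_to_world'] 455.84532372803704 455.84532372803704 325.7858449303162 205.4389522491498 [[-0.721, -0.516, 0.461, 1.109], [0.692, -0.548, 0.47, 0.619], [0.01, 0.658, 0.753, 1.112], [0.0, 0.0, 0.0, 1.0]]
top ['color', 'fx', 'fy', 'cx', 'cy', 'cam_to_world'] 366.3438437468851 366.3438437468851 317.0175478103776 200.04669970114466 [[-0.02, 0.992, -0.123, 0.346], [-1.0, -0.019, 0.005, -0.048], [0.003, 0.123, 0.992, 1.08], [0.0, 0.0, 0.0, 1.0]]
wrist ['color', 'fx', 'fy', 'cx', 'cy', 'cam_to_world'] 339.9272978181003 339.9272978181003 318.2060509699147 198.62697027815335 [[0.256, -0.929, -0.266, 0.066], [0.967, 0.245, 0.073, 0.526], [-0.003, -0.276, 0.961, 0.385], [0.0, 0.0, 0.0, 1.0]]
{'time_s': 0.15, 'joint_pos': array([ 1.08859675e+00,  3.13307701e-01,  1.49822730e+00,  2.50403878e-05,
        1.33105357e+00, -2.23372863e-01]), 'dq': array([ 0.00041403, -0.00092721, -0.00237841,  0.00077699,  0.00137202,
        0.00184042]), 'joint_torque': array([ 1.76569483e-03, -4.02302170e+01, -2.52317387e+01,  6.94715534e-02,
        3.43663373e-02, -6.81793881e-05]), 'position': array([0.13427526, 0.50734543, 0.23831287]), 'orientation': array([-0.70086598,  0.70152089, -0.09138565,  0.0911262 ]), 'contact_force': array([-0.55372196, -0.25565821, -0.34113218]), 'wrist_torque': array([-0.03079443, -0.01464609, -0.01601163]), 'opening': 0.08825220456673183} 0.0187
```

View pics/scene0.png

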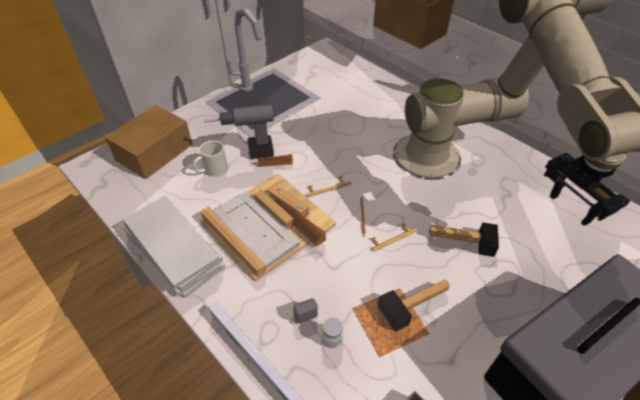

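View pics/top0.png

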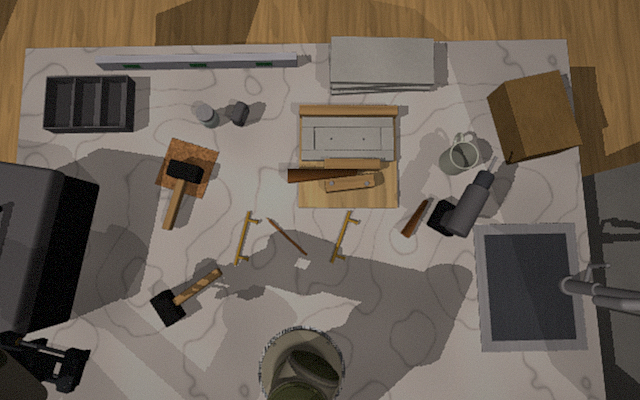

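View pics/wrist0.png

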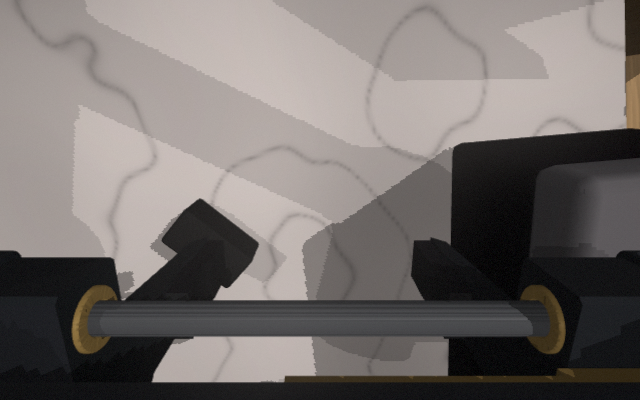

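The top view has +x up and +y left. The mallet on the cork pad is at about (184,172) and its striped look-alike at (180,300), nearer the base. The clamping board is at (348,155), with the wedge's thick end at (289,175). I'll zoom in on these.

```bash
python3 - <<'E'
import cv2
a=cv2.imread('pics/top0.png'); 
cv2.imwrite('pics/t_b.png',cv2.resize(a[90:220,280:410],(780,780))[:600*780//780][:600])
cv2.imwrite('pics/t_m.png',cv2.resize(a[125:240,140:240],(520,598),interpolation=cv2.INTER_CUBIC))
b=cv2.imread('pics/scene0.png')
cv2.imwrite('pics/s_b.png',cv2.resize(b[165:285,190:345],(775,600),interpolation=cv2.INTER_CUBIC))
cv2.imwrite('pics/s_m.png',cv2.resize(b[270:360,340:460],(800,600),interpolation=cv2.INTER_CUBIC))
E
```

```text
(no output)
```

View pics/t_b.png

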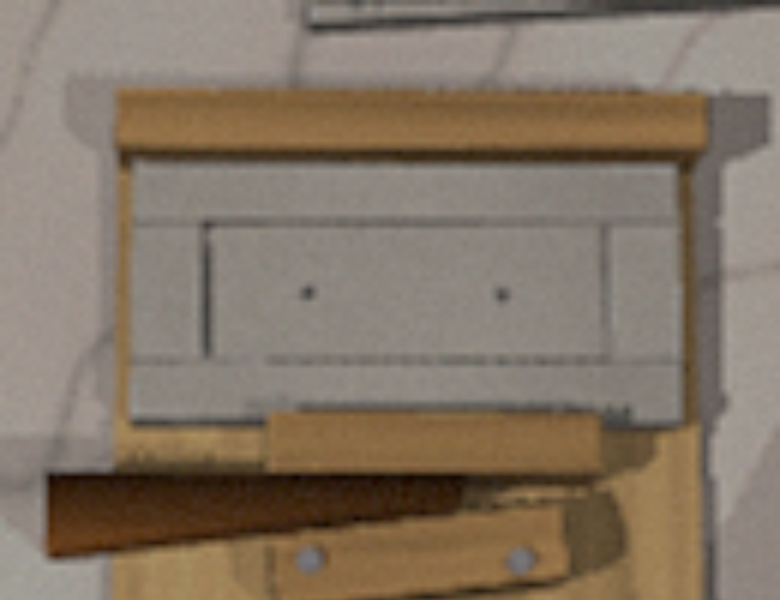

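View pics/t_m.png

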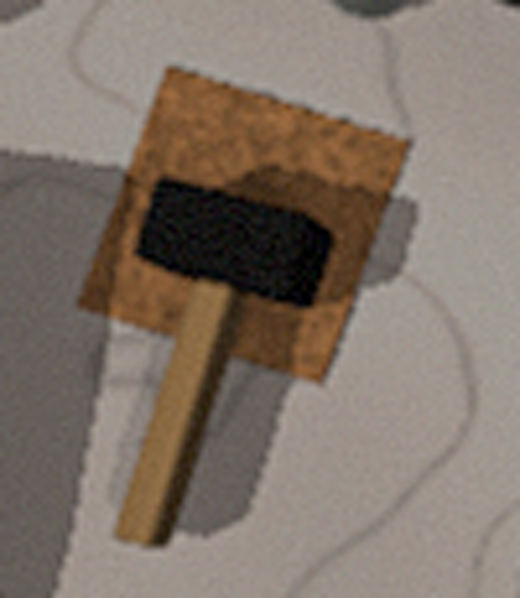

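View pics/s_b.png

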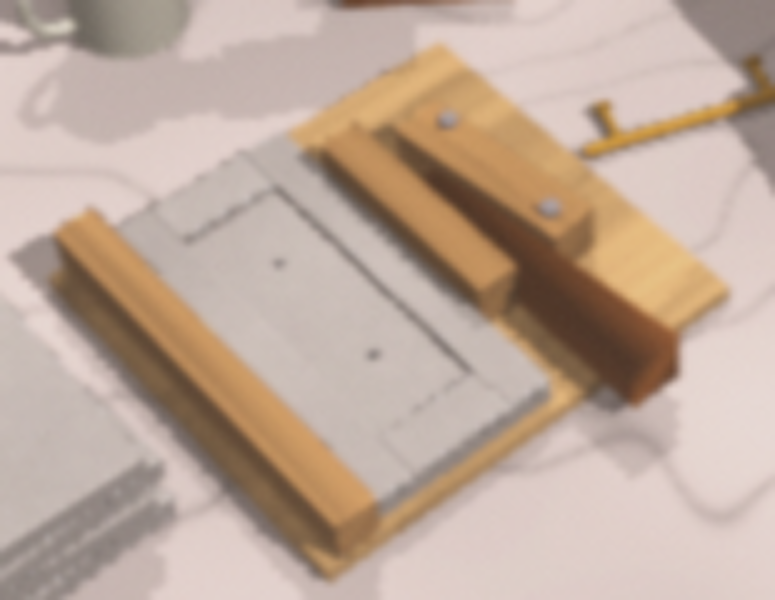

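View pics/s_m.png

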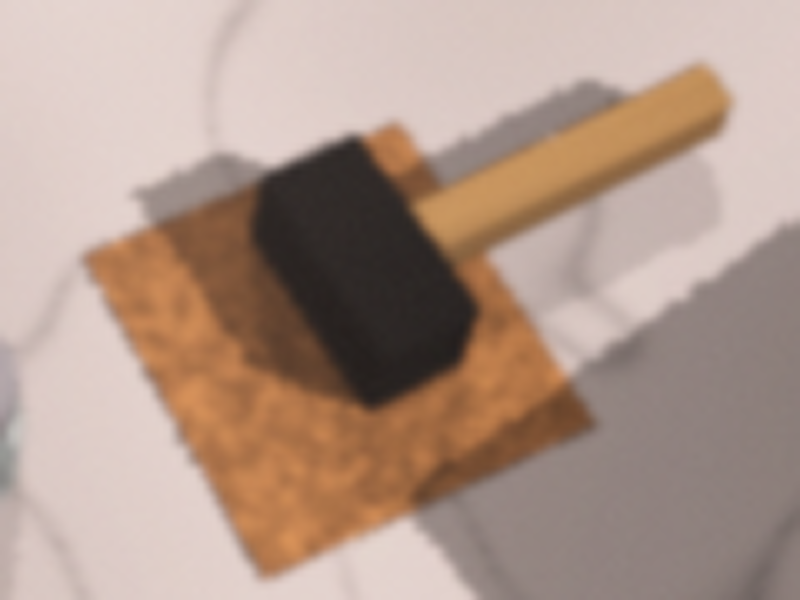

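```bash
python3 - <<'E'
from h import *
t=dict(np.load('pics/top0.npz')); s=dict(np.load('pics/scene0.npz'))
def M(u,v,z): return np.round(onz(t,140+u/5.2,125+v/5.2,z)*1000,1)
def B(u,v,z): return np.round(onz(t,280+u/6,90+v/6,z)*1000,1)
def SM(u,v,z): return np.round(onz(s,340+u/6.667,270+v/6.667,z)*1000,1)
def SB(u,v,z): return np.round(onz(s,190+u/5,165+v/5,z)*1000,1)
print('handle end/head',M(136,538,.043),M(211,283,.043)); a=M(211,283,.043)-M(136,538,.043);print(np.degrees(np.arctan2(a[1],a[0])),np.linalg.norm(a))
print('scene handle', SM(715,80,.043)if 0 else SM(712,82,.043),SM(430,225,.043))
print('head top corners',M(160,182,.053),M(318,215,.053),M(137,250,.053))
print('scene head top', SM(360,135,.053),SM(475,300,.053),SM(375,365,.053),SM(262,190,.053))
print('pad',[M(*p,.003) for p in((170,68),(410,142),(322,382),(80,305))], [SM(*p,.003) for p in((85,258),(265,577),(595,425),(400,125))])
print('rail top',[B(*p,.048) for p in((118,92),(707,95),(705,152),(120,150))])
print('wedge thick top', B(48,475,.052),B(48,555,.052), 'scene',SB(633,375,.052),SB(680,350,.052), SB(637,403,.012))
print('jaw top',[B(*p,.053) for p in((268,412),(600,412),(600,470),(268,470))])
print('stop',[B(*p,.052) for p in ((275,540),(565,508))])
print('front',[B(*p,.032) for p in((132,160),(682,163),(683,424),(132,422))])
E
```

```text
handle end/head [402.1 374.1  43. ] [541.8 337.1  43. ]
-14.834370708808022 144.51674643445298
scene handle [406.5 379.1  43. ] [540.8 341.6  43. ]
head top corners [596.9 362.9  53. ] [576.7 275.7  53. ] [559.1 374.3  53. ]
scene head top [535.3 299.1  53. ] [558.5 376.7  53. ] [607.  367.8  53. ] [582.3 288.7  53. ]
pad [array([676.7, 379.1,   3. ]), array([630. , 239.1,   3. ]), array([490.9, 287.3,   3. ]), array([538. , 426.5,   3. ])] [array([632.7, 244.4,   3. ]), array([679.5, 383.6,   3. ]), array([540.4, 431.6,   3. ]), array([492.4, 292.4,   3. ])]
rail top [array([754.8,  -7.7,  48. ]), array([ 747.9, -295.6,   48. ]), array([ 719.1, -293.3,   48. ]), array([725.4,  -8.3,  48. ])]
wedge thick top [564.   28.1  52. ] [525.4  28.5  52. ] scene [570.7  35.5  52. ] [538.3  41.1  52. ] [562.8  30.3  12. ]
jaw top [array([592.4, -77.3,  53. ]), array([ 589.4, -235.9,   53. ]), array([ 561.2, -234.7,   53. ]), array([564.2, -76.7,  53. ])]
stop [array([530.6, -79.3,  52. ]), array([ 543.3, -217.5,   52. ])]
front [array([726. , -13.5,  32. ]), array([ 719.4, -285.5,   32. ]), array([ 587.7, -280. ,   32. ]), array([593.7, -11.6,  32. ])]
```

```bash
python3 - <<'E'
from h import *
st=arm.read_state();q=st['orientation'];print(np.round(R.from_quat(q,scalar_first=True).as_matrix(),3))
E
```

```text
[[ 0.967 -0.     0.256]
 [-0.256 -0.001  0.967]
 [-0.    -1.    -0.001]]
```

Request:
move_arm(
  linear=[
    [40,0,-5.5],
    [40,0,-5.5],
    [40,0,-5.5],
    [40,0,-5.5],
    [40,0,-5.5],
  ],
  delta_rot=[
    [0,0,0],
    [0,0,0],
    [0,0,0],
    [0,0,0],
    [0,0,0],
  ],
  gripper=[88,88,88,88,88],
  squeeze=60,
)

```text
time_s: 0.57
position: [0.3205, 0.4296, 0.2373]
orientation: [-0.701, 0.702, -0.088, 0.086]
contact_force: [0.5, 0.7, -0.5]
opening: 0.0881
```

Request:
move_arm(
  linear=[
    [40,5,-5.5],
    [40,10,-5.5],
    [40,15,-5.5],
    [40,15,-5.5],
    [0,0,0],
  ],
  delta_rot=[
    [0,0,0],
    [0,0,0],
    [0,0,0],
    [0,0,0],
    [0,0,0],
  ],
  gripper=[88,88,88,88,88],
)

```text
time_s: 0.98
position: [0.4739, 0.3649, 0.1922]
orientation: [-0.701, 0.702, -0.089, 0.088]
contact_force: [0.0, -0.5, -1.2]
opening: 0.0881
```

```bash
python3 - <<'E'
from h import *
snap('wrist','w1');st=arm.read_state();print(st['time_s'],st['position'],np.round(R.from_quat(st['orientation'],scalar_first=True).as_matrix(),3))
E
```

```text
1.0333 [0.47178774 0.3662738  0.19335837] [[ 0.969 -0.002  0.248]
 [-0.248 -0.     0.969]
 [-0.002 -1.    -0.001]]
```

View pics/w1.png

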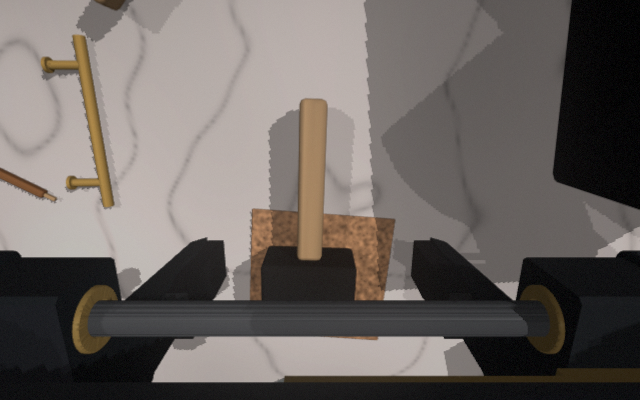

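The wrist view shows the mallet handle running from (314,100) at its free end to (311,255) at the head, with the pad below it.

```bash
python3 - <<'E'
from h import *
w=dict(np.load('pics/w1.npz'));st=arm.read_state();Rm=R.from_quat(st['orientation'],scalar_first=True).as_matrix()
a=onz(w,314,100,.043);b=onz(w,311,256,.043);c=onz(w,310,248,.053)
print(a,b,np.linalg.norm(b-a),np.degrees(np.arctan2((b-a)[1],(b-a)[0])), c)
d=(b-a)/np.linalg.norm(b-a); 
for g in (a+d*.126,b-d*.024): print(g,Rm.T@(g-st['position'])*1000)
print(np.degrees(np.arctan2(Rm[1,0],Rm[0,0])))
E
```

```text
[0.40302001 0.37875171 0.043     ] [0.54010098 0.34005166 0.043     ] 0.1424390601520881 -15.765181135419903 [0.52761125 0.34264251 0.053     ]
[0.52428031 0.34451808 0.043     ] [ 56.52413262 150.26057575  -7.94995437]
[0.51700379 0.34657235 0.043     ] [ 48.96549071 150.27433848  -7.76406592]
-14.356478804044366
```

Request:
move_arm(
  linear=[
    [28,15,-4],
    [28,35,-4],
    [0,38,0],
    [0,38,0],
    [0,30,0],
  ],
  delta_rot=[
    [0,0.02,0],
    [0,0,0],
    [0,0,0],
    [0,0,0],
    [0,0,0],
  ],
  gripper=[88,88,88,88,88],
)

```text
time_s: 1.45
position: [0.5272, 0.3484, 0.0416]
orientation: [0.704, -0.697, 0.09, -0.099]
contact_force: [0.6, -0.6, -0.4]
opening: 0.088
```

```bash
cat > s.py <<'E'
from h import *
import sys
st=arm.read_state();Rm=R.from_quat(st['orientation'],scalar_first=True).as_matrix()
print(round(st['time_s'],2),np.round(st['position']*1000,1),'yaw',round(np.degrees(np.arctan2(Rm[1,0],Rm[0,0])),2),'down',np.round(Rm[:,1],3),'F',np.round(st['contact_force'],1),'op',round(st['opening']*1000,1))
if len(sys.argv)>3:
    g=np.array(list(map(float,sys.argv[1:4])));print('to go tool',np.round(Rm.T@(g-st['position']*1000),1))
E
python3 s.py 523.5 344.7 10.5
```

```text
1.45 [527.2 348.4  41.6] yaw -15.4 down [ 0.013  0.008 -1.   ] F [ 0.6 -0.6 -0.4] op 88.0
to go tool [-2.9 31.  -4.9]
```

Request:
move_arm(
  linear=[
    [-1.5,20,-2.5],
    [-1,8,-1.5],
    [0,0,0],
  ],
  delta_rot=[
    [0,0,0],
    [0,0,0],
    [0,0,0],
  ],
  gripper=[88,88,88],
)

```text
time_s: 1.7
position: [0.5185, 0.3463, 0.007]
orientation: [0.703, -0.699, 0.093, -0.095]
contact_force: [-0.1, 0.0, -0.4]
opening: 0.0881
```

```bash
python3 s.py 523.5 344.7 10.5
```

```text
1.7 [518.5 346.3   7. ] yaw -15.24 down [ 0.004  0.005 -1.   ] F [-0.1  0.  -0.4] op 88.1
to go tool [ 5.3 -3.5 -0.3]
```

Request:
move_arm(
  linear=[
    [4.5,-3,-0.3],
    [0,0,0],
    [0,0,0],
  ],
  delta_rot=[
    [0.004,0,-0.004],
    [0,0,0],
    [0,0,0],
  ],
  gripper=[88,88,60],
)

```text
time_s: 1.95
position: [0.5236, 0.3468, 0.0143]
orientation: [0.705, -0.697, 0.089, -0.097]
contact_force: [-0.3, 0.1, -0.2]
opening: 0.0836
```

```bash
python3 s.py 523.5 344.7 10.5; python3 -c "
from h import *
snap('wrist','w2')"
```

```text
1.95 [523.6 346.8  14.3] yaw -15.13 down [ 0.013  0.01  -1.   ] F [-0.3  0.1 -0.2] op 83.6
to go tool [ 0.4  3.8 -2.1]
```

View pics/w2.png

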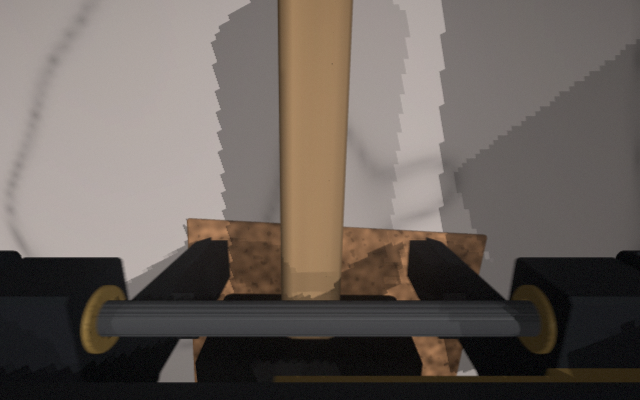

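```bash
python3 s.py 523.5 344.7 10.5
```

```text
2.0 [524.  346.9  14.7] yaw -15.13 down [ 0.014  0.01  -1.   ] F [-0.5 -0.3  0.8] op 79.4
to go tool [ 0.1  4.2 -2.3]
```

Request:
move_arm(
  linear=[
    [0,2.5,0],
    [0,0,0],
  ],
  delta_rot=[
    [-0.008,0,0.008],
    [0,0,0],
  ],
  gripper=[60,60],
)

```text
time_s: 2.17
position: [0.5249, 0.3474, 0.0143]
orientation: [0.703, -0.699, 0.091, -0.095]
contact_force: [-0.1, 0.4, -0.1]
opening: 0.0662
```

```bash
python3 s.py 523.5 344.7 10.5
```

```text
2.17 [524.9 347.4  14.3] yaw -15.13 down [ 0.007  0.005 -1.   ] F [-0.1  0.4 -0.1] op 66.2
to go tool [-0.7  3.7 -3. ]
```

Request:
move_arm(
  linear=[
    [0,3,-2.5],
    [0,2,0],
    [0,0,0],
  ],
  delta_rot=[
    [-0.006,0,0.006],
    [0,0,0],
    [0,0,0],
  ],
  gripper=[60,60,60],
)

```text
time_s: 2.42
position: [0.5248, 0.3449, 0.0096]
orientation: [0.701, -0.701, 0.093, -0.093]
contact_force: [-0.3, -0.6, 0.4]
opening: 0.0598
```

```bash
python3 s.py 523.5 344.7 10.5
```

```text
2.42 [524.8 344.9   9.6] yaw -15.13 down [ 0.     0.001 -1.   ] F [-0.3 -0.6  0.4] op 59.8
to go tool [-1.1 -0.9 -0.5]
```

Request:
move_arm(
  linear=[
    [0,0,0],
    [0,0,0],
    [0,0,0],
    [0,0,0],
    [0,0,0],
  ],
  delta_rot=[
    [0,0,0],
    [0,0,0],
    [0,0,0],
    [0,0,0],
    [0,0,0],
  ],
  gripper=[10,10,10,10,10],
  squeeze=60,
)

```text
time_s: 2.83
position: [0.5246, 0.3447, 0.0091]
orientation: [0.701, -0.701, 0.093, -0.093]
contact_force: [0.5, -0.3, -0.2]
opening: 0.0287
```

Request:
move_arm(
  linear=[
    [0,0,0],
    [0,0,0],
    [0,0,0],
  ],
  delta_rot=[
    [0,0,0],
    [0,0,0],
    [0,0,0],
  ],
  gripper=[10,10,10],
)

```text
time_s: 3.08
position: [0.5245, 0.3447, 0.0091]
orientation: [0.701, -0.701, 0.093, -0.093]
contact_force: [0.2, -0.1, -0.1]
opening: 0.023
```

```bash
python3 s.py 523.5 344.7 10.5
```

```text
3.08 [524.5 344.7   9.1] yaw -15.14 down [-0.001  0.001 -1.   ] F [ 0.2 -0.1 -0.1] op 23.0
to go tool [-1.  -1.4 -0.2]
```

Request:
move_arm(
  linear=[
    [0,-15,0],
    [0,-30,0],
    [0,-30,0],
    [0,-20,-10],
    [0,-10,-30],
  ],
  delta_rot=[
    [0,0,0],
    [0,0,0],
    [0,0,0],
    [0,-0.06,0],
    [0,-0.06,0],
  ],
  gripper=[10,10,10,10,10],
)

```text
time_s: 3.5
position: [0.5127, 0.3069, 0.1121]
orientation: [-0.704, 0.707, -0.053, 0.045]
contact_force: [0.3, -0.7, -4.0]
opening: 0.0236
```

```bash
python3 s.py 499 130 100
```

```text
3.5 [512.7 306.9 112.1] yaw -7.94 down [-0.012 -0.003 -1.   ] F [ 0.3 -0.7 -4. ] op 23.6
to go tool [  11.    12.8 -177. ]
```

Request:
move_arm(
  linear=[
    [0,0,-36],
    [0,0,-36],
    [0,0,-36],
    [0,0,-30],
    [0,0,0],
  ],
  delta_rot=[
    [0,-0.06,0],
    [0,-0.05,0],
    [0,0,0],
    [0,0,0],
    [0,0,0],
  ],
  gripper=[10,10,10,10,10],
)

```text
time_s: 3.92
position: [0.501, 0.1621, 0.1143]
orientation: [-0.706, 0.708, -0.01, 0.002]
contact_force: [-0.9, -0.5, -4.3]
opening: 0.0234
```

```bash
python3 s.py 499 120 24; python3 -c "
from h import *
snap('wrist','w3');snap('top','t3');snap('scene','s3')
a=cv2.imread('pics/t3.png');cv2.imwrite('pics/t3c.png',cv2.resize(a[90:215,230:410],(800,556),interpolation=cv2.INTER_CUBIC))
a=cv2.imread('pics/s3.png');cv2.imwrite('pics/s3c.png',cv2.resize(a[165:285,230:390],(800,600),interpolation=cv2.INTER_CUBIC))
"
```

```text
3.92 [501.  162.1 114.3] yaw -0.99 down [-0.011 -0.002 -1.   ] F [-0.9 -0.5 -4.3] op 23.4
to go tool [ -0.2  90.4 -41.9]
```

View pics/w3.png

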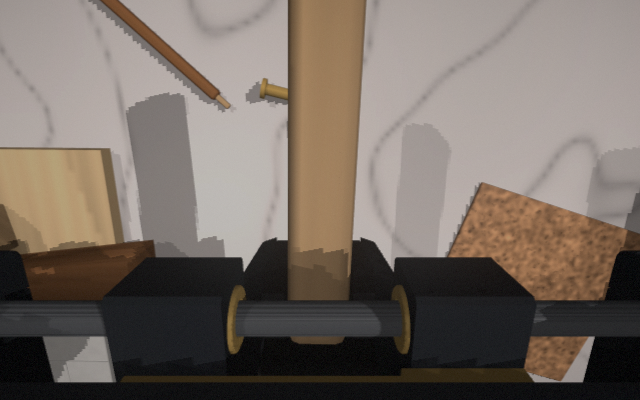

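View pics/t3c.png

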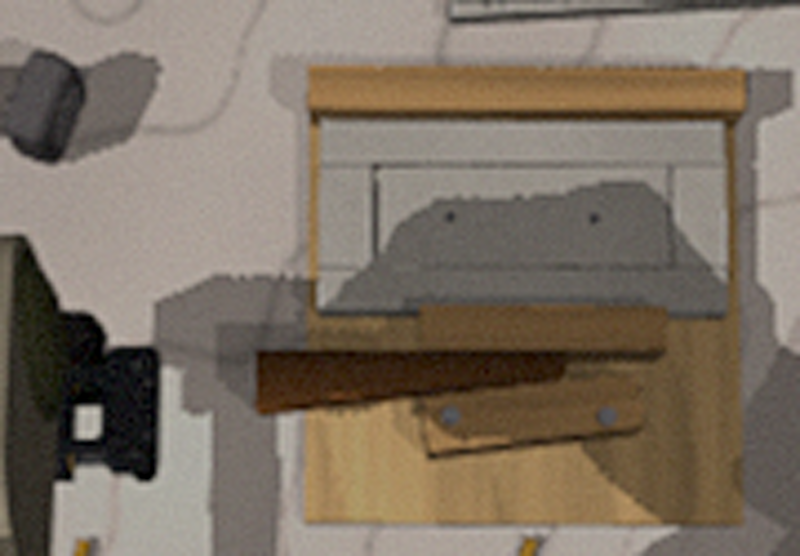

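View pics/s3c.png

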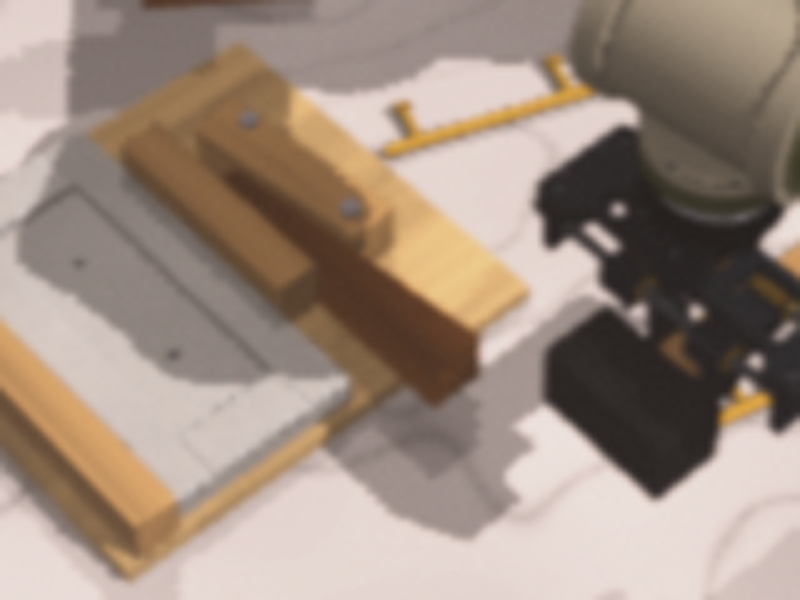

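```bash
python3 - <<'E'
from h import *
w=dict(np.load('pics/w3.npz'));s=dict(np.load('pics/s3.npz'));t=dict(np.load('pics/t3.npz'))
print('wedge near top corner wrist',onz(w,153,241,.052)*1000, 'board corner', onz(w,109,149,.012)*1000)
S=lambda u,v,z:np.round(onz(s,230+u/5,165+v/5,z)*1000,1)
T=lambda u,v,z:np.round(onz(t,230+u/4.444,90+v/4.444,z)*1000,1)
print('board corner',S(527,293,.012),T(305,522,.012))
print('wedge',S(477,335,.052),S(433,402,.012),S(432,372,.052),T(258,352,.052),T(258,413,.052))
st=arm.read_state();z=st['position'][2]+.0187+.025
print('head top',S(605,300,z),S(715,430,z),S(655,470,z),S(548,355,z))
E
python3 s.py 500 106 24
```

```text
wedge near top corner wrist [516.56669311  51.76362165  52.        ] board corner [459.92559953   8.63230476  12.        ]
board corner [464.8   7.2  12. ] [457.6   1.   12. ]
wedge [531.9  31.9  52. ] [564.1  28.1  12. ] [569.7  33.5  52. ] [563.9  27.9  52. ] [524.1  28.3  52. ]
head top [523.3 120.7 158.1] [543.6 218.8 158.1] [584.  214.6 158.1] [571.7 125.9 158.1]
4.07 [501.3 166.4 114.4] yaw -0.83 down [-0.011 -0.001 -1.   ] F [-0.2  0.1 -3.5] op 23.3
to go tool [  0.6  90.4 -60.3]
```

Request:
move_arm(
  linear=[
    [-2,30,-25],
    [0,30,-25],
    [0,20,-6],
    [0,6,0],
    [0,0,0],
  ],
  delta_rot=[
    [0,0.01,-0.01],
    [0,0,0],
    [0,0,0],
    [0,0,0],
    [0,0,0],
  ],
  gripper=[10,10,10,10,10],
)

```text
time_s: 4.48
position: [0.4993, 0.1149, 0.0263]
orientation: [0.707, -0.707, 0.004, -0.007]
contact_force: [-0.3, -0.4, -3.4]
opening: 0.0234
```

```bash
python3 s.py 498 80 24
```

```text
4.48 [499.3 114.9  26.3] yaw -0.96 down [ 0.004  0.001 -1.   ] F [-0.3 -0.4 -3.4] op 23.4
to go tool [ -0.8   2.2 -34.9]
```

Request:
move_arm(
  linear=[
    [-1,1.5,-9],
    [0,0,-9],
    [0,0,-4],
    [0,0,0],
  ],
  delta_rot=[
    [0,0.008,0],
    [0,0,0],
    [0,0,0],
    [0,0,0],
  ],
  gripper=[10,10,10,10],
)

```text
time_s: 4.82
position: [0.4994, 0.0941, 0.0273]
orientation: [0.707, -0.707, 0.004, -0.01]
contact_force: [0.5, -0.1, -2.7]
opening: 0.0233
```

```bash
python3 s.py 498 76 24;python3 -c "
from h import *
snap('top','t4');snap('scene','s4')
a=cv2.imread('pics/s4.png');cv2.imwrite('pics/s4c.png',cv2.resize(a[165:285,230:390],(800,600),interpolation=cv2.INTER_CUBIC))
"
```

```text
4.82 [499.4  94.1  27.3] yaw -1.19 down [ 0.008  0.001 -1.   ] F [ 0.5 -0.1 -2.7] op 23.3
to go tool [ -1.1   3.3 -18.2]
```

View pics/s4c.png

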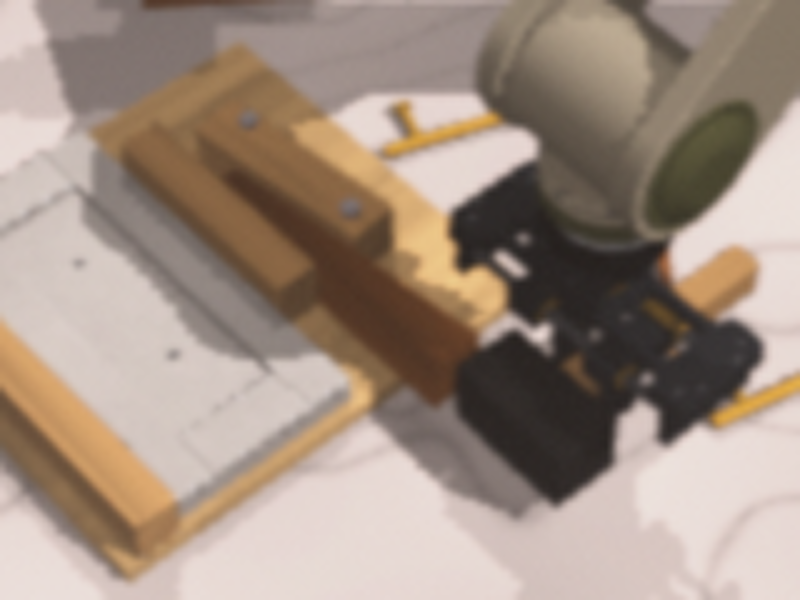

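The scene view shows the head at (535,415) lined up with the wedge end at (455,365). The gap is still about 15 mm.

Request:
move_arm(
  linear=[
    [-0.5,2,-5],
    [0,1,-4],
    [0,0.5,-3],
    [0,0,-3],
    [0,0,-3],
  ],
  delta_rot=[
    [0,0.003,0.006],
    [0,0,0],
    [0,0,0],
    [0,0,0],
    [0,0,0],
  ],
  gripper=[10,10,10,10,10],
)

```text
time_s: 5.33
position: [0.4989, 0.0758, 0.0242]
orientation: [0.708, -0.707, 0.007, -0.009]
contact_force: [-0.0, -0.5, -2.9]
opening: 0.0234
```

```bash
python3 s.py 498 76 24
```

```text
5.33 [498.9  75.8  24.2] yaw -1.3 down [ 0.003  0.001 -1.   ] F [-0.  -0.5 -2.9] op 23.4
to go tool [-0.9  0.2  0.2]
```

Request:
move_arm(
  linear=[
    [0,0,-3],
    [0,0,-3],
    [0,0,-3],
    [0,0,-3],
    [0,0,-3],
  ],
  delta_rot=[
    [0,0,0],
    [0,0,0],
    [0,0,0],
    [0,0,0],
    [0,0,0],
  ],
  gripper=[10,10,10,10,10],
)

```text
time_s: 5.75
position: [0.4985, 0.0591, 0.0242]
orientation: [0.708, -0.707, 0.007, -0.009]
contact_force: [-1.1, 1.2, -2.9]
opening: 0.0235
```

```bash
python3 s.py 498 76 24
```

```text
5.75 [498.5  59.1  24.2] yaw -1.31 down [ 0.003  0.001 -1.   ] F [-1.1  1.2 -2.9] op 23.5
to go tool [-0.9  0.3 16.9]
```

Request:
move_arm(
  linear=[
    [0,0,-2.5],
    [0,0,-2.5],
    [0,0,-2.5],
    [0,0,-2.5],
  ],
  delta_rot=[
    [0,0,0],
    [0,0,0],
    [0,0,0],
    [0,0,0],
  ],
  gripper=[10,10,10,10],
)

```text
time_s: 6.08
position: [0.4983, 0.0479, 0.0243]
orientation: [0.708, -0.707, 0.007, -0.009]
contact_force: [1.0, -0.5, -3.4]
opening: 0.0236
```

```bash
python3 s.py 498 76 24;python3 -c "
from h import *
snap('top','t5');snap('scene','s5')
a=cv2.imread('pics/s5.png');cv2.imwrite('pics/s5c.png',cv2.resize(a[165:285,230:390],(800,600),interpolation=cv2.INTER_CUBIC))
"
```

```text
6.08 [498.3  47.9  24.3] yaw -1.31 down [ 0.004  0.001 -1.   ] F [ 1.  -0.5 -3.4] op 23.6
to go tool [-0.9  0.3 28.1]
```

View pics/s5c.png

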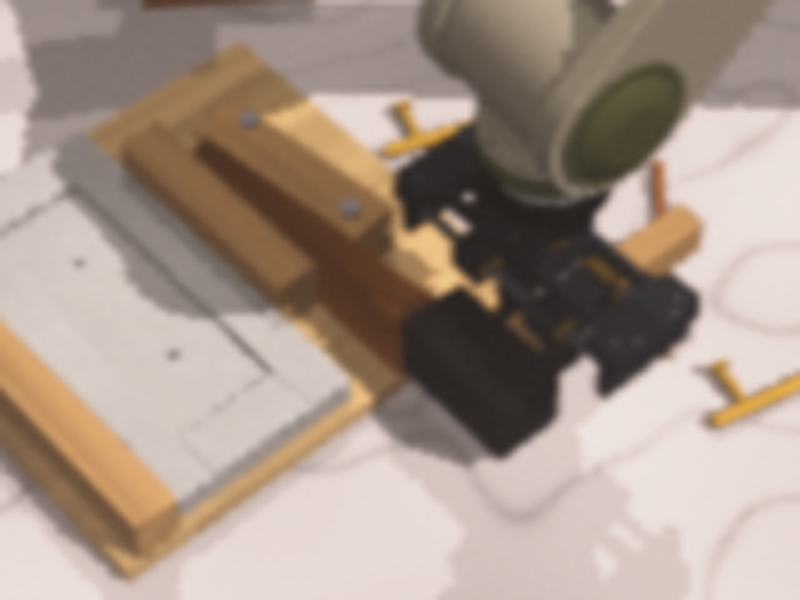

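The head at (480,370) is pushing the wedge, which has moved about 15–18 mm freely.

Request:
move_arm(
  linear=[
    [0,0,-2],
    [0,0,-2],
    [0,0,-2],
  ],
  delta_rot=[
    [0,0,0],
    [0,0,0],
    [0,0,0],
  ],
  gripper=[10,10,10],
)

```text
time_s: 6.43
position: [0.4981, 0.0417, 0.0242]
orientation: [0.708, -0.707, 0.007, -0.009]
contact_force: [0.0, 0.8, -3.6]
opening: 0.0233
```

Request:
move_arm(
  linear=[
    [0,0,-2],
    [0,0,-2],
  ],
  delta_rot=[
    [0,0,0],
    [0,0,0],
  ],
  gripper=[10,10],
)

```text
time_s: 6.6
position: [0.498, 0.0373, 0.0242]
orientation: [0.708, -0.707, 0.007, -0.009]
contact_force: [-0.0, 1.1, -2.9]
opening: 0.0237
```

Request:
move_arm(
  linear=[
    [0,0,-2],
    [0,0,-2],
  ],
  delta_rot=[
    [0,0,0],
    [0,0,0],
  ],
  gripper=[10,10],
)

```text
time_s: 6.77
position: [0.4979, 0.0329, 0.0242]
orientation: [0.708, -0.707, 0.007, -0.009]
contact_force: [0.0, 0.5, -2.5]
opening: 0.0237
```

Request:
move_arm(
  linear=[
    [0,0,-2],
    [0,0,-2],
  ],
  delta_rot=[
    [0,0,0],
    [0,0,0],
  ],
  gripper=[10,10],
)

```text
time_s: 6.93
position: [0.4978, 0.0284, 0.0242]
orientation: [0.708, -0.707, 0.007, -0.009]
contact_force: [-0.4, -0.2, -2.1]
opening: 0.0232
```

```bash
python3 s.py 498 76 24
```

```text
6.93 [497.8  28.4  24.2] yaw -1.3 down [ 0.003  0.001 -1.   ] F [-0.4 -0.2 -2.1] op 23.2
to go tool [-0.8  0.3 47.6]
```

Request:
move_arm(
  linear=[
    [0,0,-2],
    [0,0,-2],
  ],
  delta_rot=[
    [0,0,0],
    [0,0,0],
  ],
  gripper=[10,10],
)

```text
time_s: 7.1
position: [0.4977, 0.024, 0.0242]
orientation: [0.708, -0.707, 0.007, -0.009]
contact_force: [1.2, 2.1, -2.1]
opening: 0.0235
```

Request:
move_arm(
  linear=[
    [0,0,-2],
    [0,0,-2],
  ],
  delta_rot=[
    [0,0,0],
    [0,0,0],
  ],
  gripper=[10,10],
)

```text
time_s: 7.27
position: [0.4976, 0.0196, 0.0242]
orientation: [0.708, -0.707, 0.007, -0.009]
contact_force: [0.1, 2.3, -4.6]
opening: 0.0236
```

Request:
move_arm(
  linear=[
    [0,0,-2],
    [0,0,-2],
  ],
  delta_rot=[
    [0,0,0],
    [0,0,0],
  ],
  gripper=[10,10],
)

```text
time_s: 7.43
position: [0.4975, 0.0155, 0.0242]
orientation: [0.708, -0.706, 0.006, -0.009]
contact_force: [0.8, 2.9, -4.1]
opening: 0.0236
```

Request:
move_arm(
  linear=[
    [0,0,-1.5],
    [0,0,-1.5],
  ],
  delta_rot=[
    [0,0,0],
    [0,0,0],
  ],
  gripper=[10,10],
)

```text
time_s: 7.6
position: [0.4976, 0.0124, 0.0243]
orientation: [0.708, -0.706, 0.006, -0.009]
contact_force: [0.1, 3.8, -2.7]
opening: 0.0235
```

Request:
move_arm(
  linear=[
    [0,0,-1.5],
    [0,0,-1.5],
  ],
  delta_rot=[
    [0,0,0],
    [0,0,0],
  ],
  gripper=[10,10],
)

```text
time_s: 7.77
position: [0.4976, 0.0093, 0.0243]
orientation: [0.708, -0.706, 0.006, -0.009]
contact_force: [1.8, 3.1, -2.5]
opening: 0.0239
```

```bash
python3 s.py 498 76 24;python3 -c "
from h import *
snap('top','t6');snap('scene','s6')
a=cv2.imread('pics/s6.png');cv2.imwrite('pics/s6c.png',cv2.resize(a[165:285,230:390],(800,600),interpolation=cv2.INTER_CUBIC))
"
```

```text
7.77 [497.6   9.3  24.3] yaw -1.21 down [ 0.004  0.002 -1.   ] F [ 1.8  3.1 -2.5] op 23.9
to go tool [-1.   0.4 66.7]
```

View pics/s6c.png

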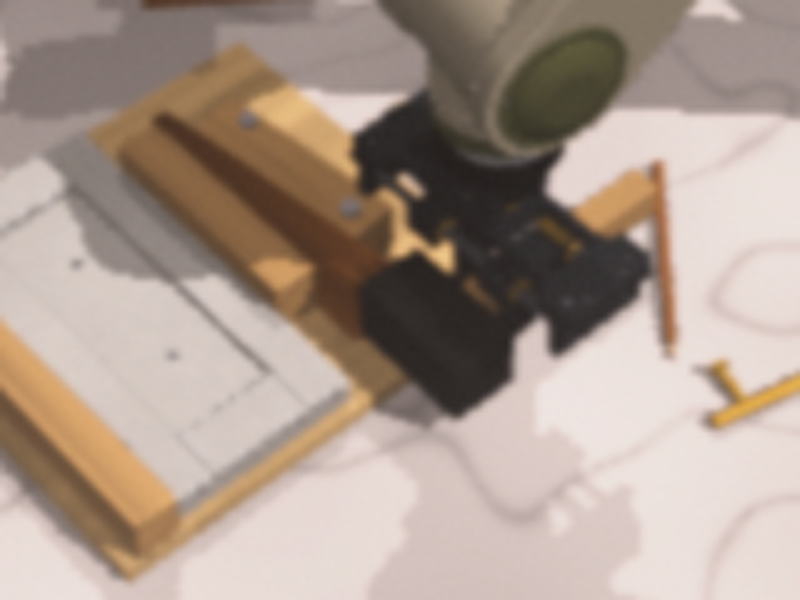

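The wedge is now wedged in beside the jaw, and the head at (440,330) is clear of both jaw and front. The force is 3 N, so the jaw and front are being pushed.

Request:
move_arm(
  linear=[
    [0,0,-1.3],
    [0,0,-1.3],
  ],
  delta_rot=[
    [0,0,0],
    [0,0,0],
  ],
  gripper=[10,10],
)

```text
time_s: 8.03
position: [0.4975, 0.0066, 0.0243]
orientation: [0.708, -0.706, 0.006, -0.009]
contact_force: [0.5, 3.1, -2.9]
opening: 0.0234
```

Request:
move_arm(
  linear=[
    [0,0,-1.3],
    [0,0,-1.3],
  ],
  delta_rot=[
    [0,0,0],
    [0,0,0],
  ],
  gripper=[10,10],
)

```text
time_s: 8.2
position: [0.4975, 0.0038, 0.0243]
orientation: [0.708, -0.706, 0.006, -0.009]
contact_force: [1.8, 2.4, -2.3]
opening: 0.0235
```

Request:
move_arm(
  linear=[
    [0,0,-1.3],
    [0,0,-1.3],
  ],
  delta_rot=[
    [0,0,0],
    [0,0,0],
  ],
  gripper=[10,10],
)

```text
time_s: 8.37
position: [0.4974, 0.001, 0.0243]
orientation: [0.708, -0.706, 0.006, -0.009]
contact_force: [1.8, 3.3, -2.8]
opening: 0.0234
```

Request:
move_arm(
  linear=[
    [0,0,-1.3],
    [0,0,-1.3],
  ],
  delta_rot=[
    [0,0,0],
    [0,0,0],
  ],
  gripper=[10,10],
)

```text
time_s: 8.53
position: [0.4965, -0.0004, 0.024]
orientation: [0.709, -0.705, 0.006, -0.008]
contact_force: [1.6, 15.8, 0.8]
opening: 0.0233
```

Request:
move_arm(
  linear=[
    [0,0,-1.3],
    [0,0,-1.3],
  ],
  delta_rot=[
    [0,0,0],
    [0,0,0],
  ],
  gripper=[10,10],
)

```text
time_s: 8.7
position: [0.4961, -0.0006, 0.0242]
orientation: [0.71, -0.704, 0.006, -0.007]
contact_force: [2.2, 13.9, -0.8]
opening: 0.0237
```

Request:
move_arm(
  linear=[
    [0,0,-1.3],
    [0,0,-1.3],
  ],
  delta_rot=[
    [0,0,0],
    [0,0,0],
  ],
  gripper=[10,10],
)

```text
time_s: 8.87
position: [0.496, -0.0007, 0.0244]
orientation: [0.711, -0.703, 0.005, -0.006]
contact_force: [2.4, 14.1, -0.8]
opening: 0.0234
```

Tight: the force rose steeply to about 14 N and the advance stopped. One slightly firmer push, still well under 25 N, will confirm it.

Request:
move_arm(
  linear=[
    [0,0,-1.7],
    [0,0,-1.7],
  ],
  delta_rot=[
    [0,0,0],
    [0,0,0],
  ],
  gripper=[10,10],
)

```text
time_s: 9.03
position: [0.4956, -0.0009, 0.0245]
orientation: [0.713, -0.701, 0.004, -0.005]
contact_force: [2.3, 17.9, 0.9]
opening: 0.0234
```

```bash
python3 s.py 498 76 24
```

```text
9.03 [495.6  -0.9  24.5] yaw -0.79 down [ 0.002  0.017 -1.   ] F [ 2.3 17.9  0.9] op 23.4
to go tool [ 1.3  1.8 76.9]
```

Request:
move_arm(
  linear=[
    [0,0,4],
    [0,0,10],
    [0,0,20],
    [0,0,20],
    [0,0,0],
  ],
  delta_rot=[
    [0,0,0],
    [-0.01,0,0],
    [0,0,0],
    [0,0,0],
    [0,0,0],
  ],
  gripper=[10,10,10,10,10],
)

```text
time_s: 9.45
position: [0.4963, 0.0533, 0.0251]
orientation: [0.709, -0.705, 0.006, -0.007]
contact_force: [-0.5, 0.3, -3.3]
opening: 0.0233
```

```bash
python3 s.py 500 130 110;python3 -c "
from h import *
snap('top','t7');snap('scene','s7')
a=cv2.imread('pics/s7.png');cv2.imwrite('pics/s7c.png',cv2.resize(a[165:285,230:390],(800,600),interpolation=cv2.INTER_CUBIC))
"
```

```text
9.45 [496.3  53.3  25.1] yaw -1.02 down [ 0.001  0.005 -1.   ] F [-0.5  0.3 -3.3] op 23.3
to go tool [  2.4 -84.6  77.1]
```

View pics/s7c.png

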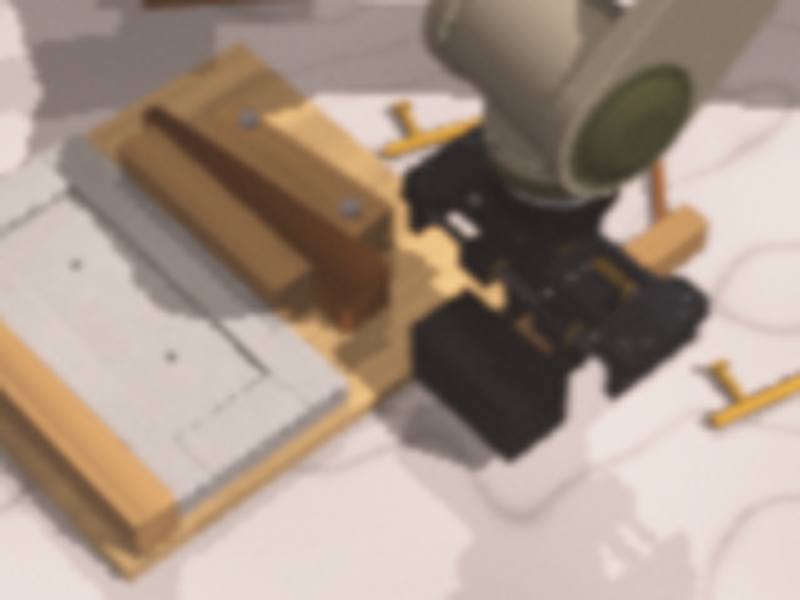

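The wedge sits at (350,270) and stayed put when the mallet withdrew, with the jaw against the front and the front at the rail. Now I'll carry the mallet back.

Request:
move_arm(
  linear=[
    [0,-10,15],
    [0,-25,30],
    [0,-25,36],
    [0,-10,36],
    [0,0,36],
  ],
  delta_rot=[
    [-0.005,0,0],
    [0,0,0],
    [0,0,0],
    [0,0.06,0],
    [0,0.06,0],
  ],
  gripper=[10,10,10,10,10],
)

```text
time_s: 9.97
position: [0.5032, 0.1991, 0.0973]
orientation: [-0.704, 0.706, -0.056, 0.055]
contact_force: [1.2, -0.4, -2.8]
opening: 0.0237
```

```bash
python3 s.py 524.5 344.7 60
```

```text
9.97 [503.2 199.1  97.3] yaw -8.95 down [-0.002 -0.003 -1.   ] F [ 1.2 -0.4 -2.8] op 23.7
to go tool [ -1.6  36.8 147.2]
```

Request:
move_arm(
  linear=[
    [-2,0,36],
    [-4,0,36],
    [-4,5,36],
    [-3,5,20],
    [0,0,0],
  ],
  delta_rot=[
    [0,0.06,0],
    [0,0.025,0],
    [0,0,0],
    [0,0,0],
    [0,0,0],
  ],
  gripper=[10,10,10,10,10],
)

```text
time_s: 10.38
position: [0.5204, 0.3335, 0.0881]
orientation: [-0.701, 0.702, -0.088, 0.09]
contact_force: [0.3, 0.7, -3.6]
opening: 0.0233
```

```bash
python3 s.py 524.5 344.7 30
```

```text
10.38 [520.4 333.5  88.1] yaw -14.4 down [ 0.003 -0.002 -1.   ] F [ 0.3  0.7 -3.6] op 23.3
to go tool [ 1.  58.1 11.9]
```

Request:
move_arm(
  linear=[
    [2,15,8],
    [0,15,0],
    [0,15,0],
    [0,5,0],
    [0,0,0],
  ],
  delta_rot=[
    [0,0.008,0],
    [0,0,0],
    [0,0,0],
    [0,0,0],
    [0,0,0],
  ],
  gripper=[10,10,10,10,10],
)

```text
time_s: 10.8
position: [0.5273, 0.3358, 0.0358]
orientation: [-0.7, 0.702, -0.092, 0.094]
contact_force: [-0.3, 0.0, -3.4]
opening: 0.0234
```

```bash
python3 s.py 524.5 344.7 9.5;python3 -c "
from h import *
snap('top','t8');snap('scene','s8')
a=cv2.imread('pics/s8.png');cv2.imwrite('pics/s8c.png',cv2.resize(a[250:370,320:480],(800,600),interpolation=cv2.INTER_CUBIC))
"
```

```text
10.8 [527.3 335.8  35.8] yaw -15.08 down [ 0.003 -0.004 -1.   ] F [-0.3  0.  -3.4] op 23.4
to go tool [-5.1 26.3  7.9]
```

View pics/s8c.png

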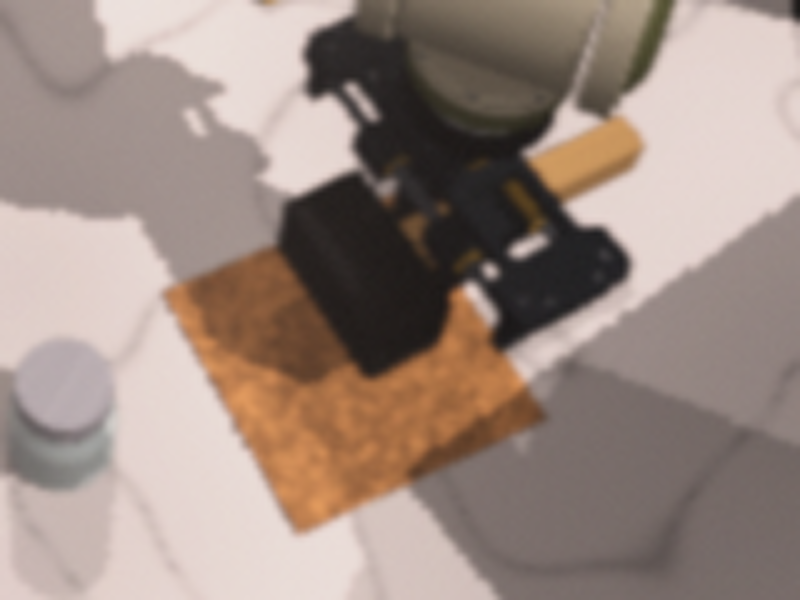

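The mallet, with its head at (365,275), is held straight over the pad. I'll shift it sideways and lower it gently.

Request:
move_arm(
  linear=[
    [-2,6,6],
    [0,7,1],
    [0,5,0],
    [0,2,0],
    [0,0,0],
  ],
  delta_rot=[
    [0.004,0,0.003],
    [0,0,0],
    [0,0,0],
    [0,0,0],
    [0,0,0],
  ],
  gripper=[10,10,10,10,10],
)

```text
time_s: 11.32
position: [0.5293, 0.344, 0.0181]
orientation: [0.703, -0.699, 0.091, -0.095]
contact_force: [-0.2, -0.2, -2.0]
opening: 0.0234
```

```bash
python3 s.py 524.5 344.7 9.2
```

```text
11.32 [529.3 344.   18.1] yaw -15.13 down [ 0.007  0.004 -1.   ] F [-0.2 -0.2 -2. ] op 23.4
to go tool [-4.9  8.8 -0.7]
```

Request:
move_arm(
  linear=[
    [0,3,0],
    [0,2,0],
    [0,1.5,0],
    [0,0,0],
  ],
  delta_rot=[
    [-0.005,0,0.006],
    [0,0,0],
    [0,0,0],
    [0,0,0],
  ],
  gripper=[10,10,10,10],
)

```text
time_s: 11.65
position: [0.5295, 0.3442, 0.0112]
orientation: [0.701, -0.701, 0.093, -0.093]
contact_force: [0.1, 0.8, -3.0]
opening: 0.0235
```

```bash
python3 s.py 524.5 344.7 9.2
```

```text
11.65 [529.5 344.2  11.2] yaw -15.11 down [-0.001  0.    -1.   ] F [ 0.1  0.8 -3. ] op 23.5
to go tool [-4.9  2.  -0.8]
```

Request:
move_arm(
  linear=[
    [0,1.2,0],
    [0,0.8,0],
    [0,0.5,0],
    [0,0,0],
  ],
  delta_rot=[
    [0,0,0],
    [0,0,0],
    [0,0,0],
    [0,0,0],
  ],
  gripper=[10,10,10,10],
)

```text
time_s: 11.98
position: [0.5297, 0.3443, 0.0093]
orientation: [0.701, -0.701, 0.093, -0.093]
contact_force: [-1.1, -0.3, -3.8]
opening: 0.0233
```

```bash
python3 s.py 524.5 344.7 9.2
```

```text
11.98 [529.7 344.3   9.3] yaw -15.1 down [ 0.     0.001 -1.   ] F [-1.1 -0.3 -3.8] op 23.3
to go tool [-5.1  0.1 -1. ]
```

Request:
move_arm(
  linear=[
    [0,0.7,0],
    [0,0.7,0],
    [0,0,0],
  ],
  delta_rot=[
    [0,0,0],
    [0,0,0],
    [0,0,0],
  ],
  gripper=[10,10,10],
)

```text
time_s: 12.23
position: [0.53, 0.3444, 0.0092]
orientation: [0.701, -0.701, 0.092, -0.093]
contact_force: [0.1, -1.4, -3.2]
opening: 0.0234
```

Request:
move_arm(
  linear=[
    [0,0.7,0],
    [0,0.5,0],
    [0,0,0],
  ],
  delta_rot=[
    [0,0,0],
    [0,0,0],
    [0,0,0],
  ],
  gripper=[10,10,10],
)

```text
time_s: 12.48
position: [0.5302, 0.3446, 0.0091]
orientation: [0.701, -0.701, 0.092, -0.094]
contact_force: [-0.5, -0.4, -2.4]
opening: 0.0233
```

Request:
move_arm(
  linear=[
    [0,1.2,0],
  ],
  delta_rot=[
    [0,0,0],
  ],
  gripper=[10],
)

```text
time_s: 12.57
position: [0.5302, 0.3447, 0.0087]
orientation: [0.701, -0.7, 0.092, -0.094]
contact_force: [-8.9, -3.0, 16.6]
opening: 0.0234
```

```bash
python3 s.py 530 344.6 9.1;python3 -c "
from h import *
snap('wrist','w9');snap('scene','s9')
a=cv2.imread('pics/s9.png');cv2.imwrite('pics/s9c.png',cv2.resize(a[250:370,320:480],(800,600),interpolation=cv2.INTER_CUBIC))
"; python3 s.py
```

```text
12.57 [530.2 344.7   8.7] yaw -15.08 down [ 0.002  0.001 -1.   ] F [-8.9 -3.  16.6] op 23.4
to go tool [-0.2 -0.4 -0.1]
12.67 [530.3 344.6   8.8] yaw -15.08 down [ 0.003  0.001 -1.   ] F [-5.5 -1.1  9. ] op 23.2
```

View pics/s9c.png

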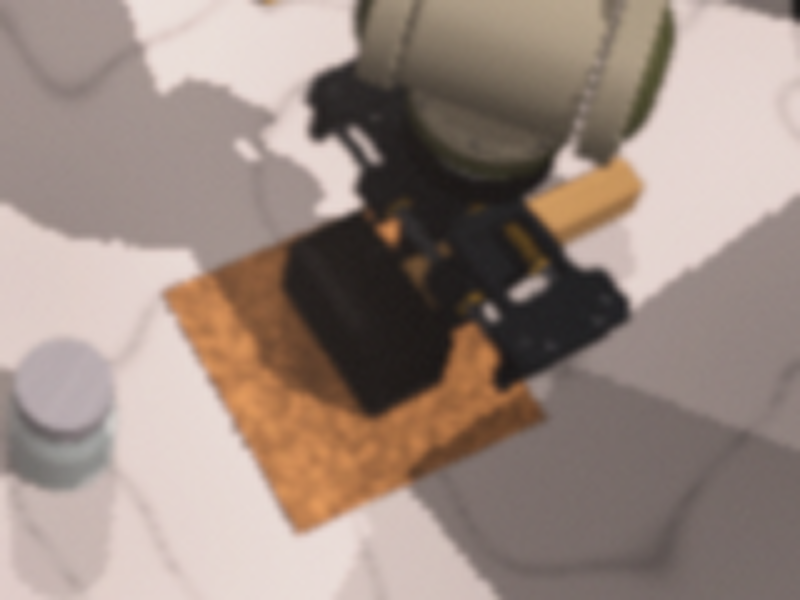

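Contact with the pad is clear and the head at (370,315) lies wholly on it. I'll relax the press and open the fingers.

Request:
move_arm(
  linear=[
    [0,0,0],
    [0,0,0],
    [0,0,0],
    [0,0,0],
    [0,0,0],
  ],
  delta_rot=[
    [0,0,0],
    [0,0,0],
    [0,0,0],
    [0,0,0],
    [0,0,0],
  ],
  gripper=[10,30,50,70,70],
)

```text
time_s: 13.08
position: [0.5313, 0.3449, 0.0089]
orientation: [0.702, -0.7, 0.091, -0.095]
contact_force: [0.5, 0.2, -0.2]
opening: 0.048
```

Request:
move_arm(
  linear=[
    [0,0,0],
    [0,0,0],
    [0,0,0],
    [0,-10,0],
    [0,-25,0],
  ],
  delta_rot=[
    [0,0,0],
    [0,0,0],
    [0,0,0],
    [0,0,0],
    [0,0,0],
  ],
  gripper=[70,70,70,70,70],
)

```text
time_s: 13.5
position: [0.529, 0.3439, 0.0404]
orientation: [-0.701, 0.701, -0.094, 0.092]
contact_force: [0.6, -0.2, 0.7]
opening: 0.07
```

Request:
move_arm(
  linear=[
    [0,-35,0],
    [0,-35,0],
    [0,-30,0],
    [-30,-20,0],
    [-35,0,0],
  ],
  delta_rot=[
    [0,0,0],
    [0,0,0],
    [0,0,0],
    [0,0,0],
    [0,0,0],
  ],
  gripper=[70,70,70,70,70],
)

```text
time_s: 13.92
position: [0.4699, 0.3596, 0.1727]
orientation: [0.702, -0.7, 0.093, -0.097]
contact_force: [0.6, -0.0, 0.7]
opening: 0.0703
```

Request:
move_arm(
  linear=[
    [-38,0,0],
    [-38,0,0],
    [-38,0,0],
    [-20,0,0],
    [0,0,0],
  ],
  delta_rot=[
    [0,0,0],
    [0,0,0],
    [0,0,0],
    [0,0,0],
    [0,0,0],
  ],
  gripper=[70,70,70,70,70],
)

```text
time_s: 14.33
position: [0.3314, 0.397, 0.1786]
orientation: [0.704, -0.697, 0.09, -0.098]
contact_force: [0.7, 0.2, 0.1]
opening: 0.0702
```

```bash
python3 s.py;python3 -c "
from h import *
snap('top','t10');snap('scene','s10')
a=cv2.imread('pics/t10.png');cv2.imwrite('pics/t10c.png',cv2.resize(a[90:220,280:410],(600,600),interpolation=cv2.INTER_CUBIC))
"; python3 s.py
```

```text
14.33 [331.4 397.  178.6] yaw -15.32 down [ 0.012  0.008 -1.   ] F [0.7 0.2 0.1] op 70.2
14.43 [334.6 396.4 178.5] yaw -15.42 down [ 0.014  0.008 -1.   ] F [ 0.3 -0.   0.4] op 70.1
```

View pics/t10.png

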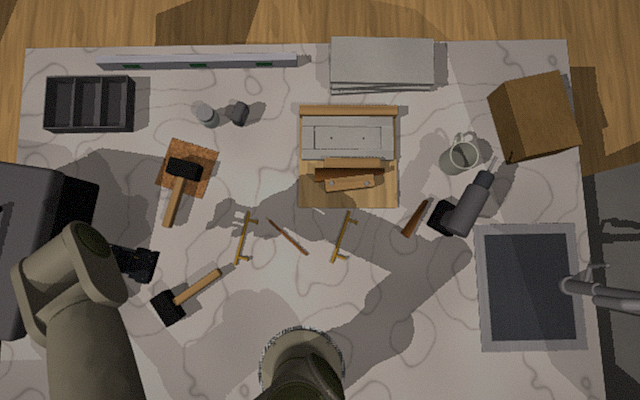

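View pics/s10.png

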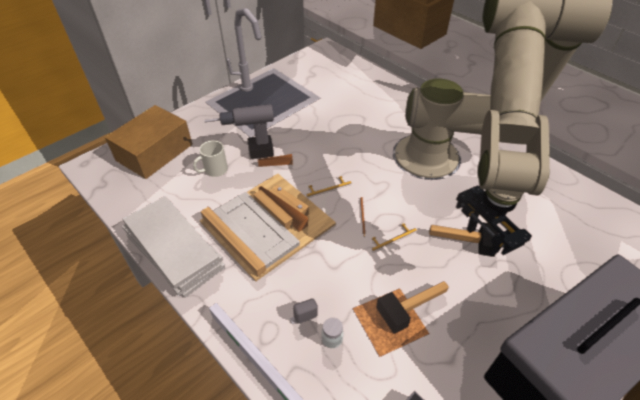

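View pics/t10c.png

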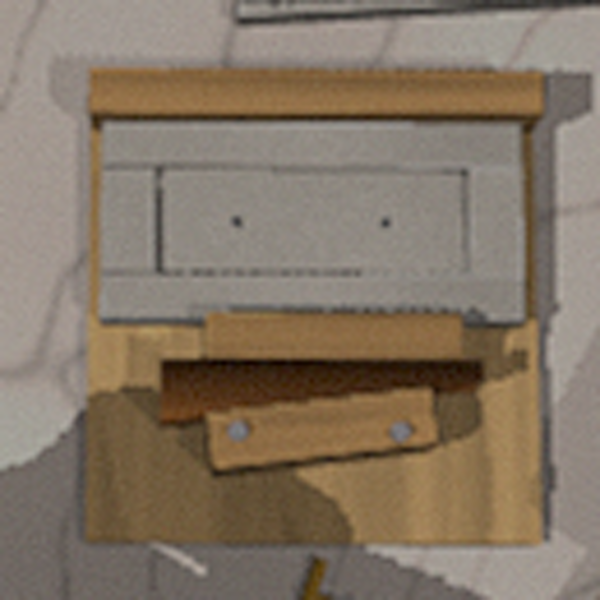

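The top view shows the wedge held between stop and jaw at about (160–480, 360–420) in the crop, and the front tight on the rail. The mallet is on its pad and the other things are where they were.

```bash
python3 -c "
from workcell import arm
print(arm.sign_off())"
```

```text
the job is handed in; nothing more can be done
None
```

I took the mallet from the cork pad by its handle and used it to press the wedge in, in slow steps rather than separate blows. The other mallet was nearer the base, so I left it alone. After about 75 mm of total mallet travel, including closing the last of the gap, the force rose from about 3 N to 14–16 N and the wedge stopped. One confirming push read 17.9 N and moved the mallet only about 0.2 mm further, so I stopped there. I then laid the mallet back on its pad and let go; the whole job took 14.4 s on the robot's clock.

**Last checks:**
- **Clamping:** the wedge stayed put when the mallet was withdrawn, with the jaw against the front and the front against the rail. I judged this from the final pictures; I did not measure how far the jaw had slid.
- **Mallet:** the head stands on the pad, about 5 mm from where it started. While setting it down, the load on the pad briefly read about 17 N.
- **Other things:** none looked moved in the pictures.
- **Robot:** the gripper was clear of everything at the end, and the forces I read stayed far below the limits.
- **Disagreement:** the scene and top cameras differed by about 4–8 mm on positions, so I averaged them and went by touch for the final approach.

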